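# Cap the sap pump's outlet with a cam-lock closing cap

### The job

The sap pump on the bench is being put away: take the aluminium closing cap that stands beside it and push it squarely down over the grooved adaptor on the pump's upright outlet until it is fully home against its gasket, with both cam arms still raised. Then swing its two cam arms down, one after the other, until each lies flat against the side of the cap, and let go. Work by feel, firmly but without forcing anything: if an arm binds, the cap is not home; and leave the other things on the bench where they stand.

Things in the scene. Friction and masses are not known exactly. Their poses are not given: they have to be found in the camera images.
- cap_center (a point): Centre of the closing cap (blind cam-lock coupling, cast aluminium, 0.44 kg), half-way up its axis. A round cup standing mouth down, loose on the bench: 55.5 mm outside diameter (58.5 mm bead on the lowest 6 mm), 56 mm high, bore 47.5 mm. z is up its axis; cam arms stand out along +x (cam_a) and -x (cam_b), in ears reaching 33.5 mm from the axis; the +y and -y sides are plain, free to grip.
- cap_mouth (a point): Centre of the cap's mouth rim, 28 mm below cap_center. Home, it is 45 mm below the adaptor's tip. A tight gasket in the cap meets the adaptor 11 mm before home; from there weight does not sink the cap: it must be pushed with about 10 to 14 N until it stops firmly (over 35 N is forcing it), then stays down. Its fit is loose, so it may rock by 3 degrees while an arm is pushed. Any turn about the adaptor will do.
- adaptor_tip (a point): Centre of the top face of the grooved adaptor, the pump's outlet, 205 mm above the bench, z up. An upright aluminium stub 45.5 mm in diameter, nose bevelled over the top 4 mm, groove 13 to 27 mm below the tip, 51 mm collar from 47 mm below the tip. With the cap home, cap_center is 17 mm below this point on the same axis.
- cam_a (a joint): Swing of cam arm a, rad: 0 = hanging straight down flat against the cap (closed, firm stop), 1.57 = straight out level; starts raised at 1.2 to 1.8. The pin is stiff (0.22 N m, so 5 to 6 N on the arm's outer part) and the arm stays where left. Its cam hooks under the adaptor's lip over the last 0.65 rad; if the cap is over about 2 mm short of home it catches on the lip and binds, at 0.2 to 0.5 rad.
- cam_b (a joint): Swing of cam arm b, rad: the same as cam_a, on the opposite side of the cap; 0 = closed flat, starts raised at 1.2 to 1.8. With the cap home, an arm needs no more than about 12 N across its outer part to go down; more than 22 N there, against its stop or when it binds, is forcing it.
- cam_a_pin (a point): Hinge pin of cam arm a, 32 mm out from the cap's axis, 5.4 mm above cap_center; the arm stands on the side from the cap's axis to this point. The arm is a flat lever 16 mm wide and 6 mm thick, its outer (upper, when raised) face 5.5 mm off the pin line, straight for 29 mm from the pin, then curled outward to its end 47 mm from the pin; there the outer face is 13 mm off the pin line (10 mm at 40 mm from the pin).
- cam_b_pin (a point): Hinge pin of cam arm b, opposite cam arm a: 32 mm out from the cap's axis, 5.4 mm above cap_center. The arm is like arm a.
- pump: The transfer pump, fixed to the bench; origin on the bench right under the adaptor's axis, z up, motor along +y. Grey cast pump housing 100 mm across and finned motor to 200 mm along +y, nothing but the outlet higher than 130 mm; it stands on a plank 150 mm (x, centred) by 310 mm (y from -80 to +230), 18 mm thick. Round the adaptor itself there is free room for the arms to hang.
- jar: Glass mason jar with a screw lid, 82 mm in diameter, 135 mm tall; origin at the centre of its foot. Not to be disturbed.
- mug: Closed stainless steel travel mug, 80 mm in diameter, 186 mm tall; origin at the centre of its foot. Not to be disturbed.
- brush: Wooden dog brush lying bristles down, 225 mm long along its x, 62 mm wide, 40 mm high; origin on the bench near its middle. Not to be disturbed.
- birch_box: Small hinged birch box, shut, 104 x 134 mm, 58 mm high; origin at the centre of its underside. Not to be disturbed.
Things that resemble listed ones, but are neither listed nor needed, are in the scene too. There is more than one size of the part that bears cap_center; the job needs the largest.

How it is judged:
By the outcome, as a careful person would: the job done as asked, in the order asked, and still so for the second after the job is handed in, with the robot touching nothing.
It also fails if it takes over 72 s, if anything falls off the work surface, if the arm or the gripper's body presses on something with over 40 N, if the wrist force passes 120 N, or if a joint passes its speed limit or range.

### The arm

A 6-joint arm with a two-finger parallel gripper is mounted at the origin on the work surface. World frame = base frame: x ahead of the robot, y to its left, z up, the work surface at z = 0. Lengths are in m, angles in rad, forces in N, time in s.
With the tool pointing down it reaches from about 0.35 to 0.975 m from the base axis. Payload 7.1 kg.
Tool frame: the origin (TCP) lies between the finger pads; the fingertips stand 14 mm ahead of it and the grasp point (between the pads) lies 5 mm behind it (ctrl.finger_overhang is the distance from the TCP to the fingertips, in m); z points along the fingers, y is the line along which they close (so a half turn about z gives the same grasp; the last joint's range is limited). The gripper opens to 88 mm and grips with 3 to 60 N. Pads are 20 mm wide; open, the fingers measure 115 mm over their backs; the gripper's body (75 mm by 178 mm) begins 61 mm behind the grasp point.
Start: joints at [1.201, 0.423, 1.63, -0, 1.089, -0.019], TCP at [0.215, 0.587, 0.206] pointing down, gripper open.
Joint ranges: [-3, 3], [-0.9, 2.11], [0.09, 2.58], [-1.31, 4.45], [0.11, 2.69], [-2.54, 2.54]. Speed limits (rad/s): [2.39, 2.39, 3.01, 3.14, 3.14, 3.14].

### API

Orientations are given as a unit quaternion [x, y, z, w].
In Python, from bench import ctrl, optics, ticket gives the robot as it stands. The module is installed in compiled form; this text tells all that it offers.
- The arm moves only by the tool step_arm, never from a script. Its argument "moves" is text: rows parted by semicolons, each of 4 numbers parted by spaces: the shift along the tool's x, y, z in units of 0.15 m (1.0 is 0.15 m), then the turn about the tool's z in units of 180 degrees (1.0 is 180 degrees). A call has 1 to 20 rows; each row is the pose to reach, as a shift and turn from the pose commanded when the call began, along the tool's axes at that moment, turning the shorter way round; what a row does not reach only later rows make up. A row lasts 1/8 s, in which the tool goes at most 62.5 mm and 10.7 degrees, less where a joint would pass 70% of its speed; a pose out of reach is approached as far as the arm can. A call with a number of a shift or a turn outside -1 to 1 is refused whole. A call with a gripper value outside its range is refused whole. "gripper" is the finger opening in mm, from 0 to 87.8, set as the call begins (left out, the last holds). The fingers move at their own pace and stop on an object; "grip_force" is the grip in N (left out, the last holds). Time passes only in rows, so rows that repeat a pose let the fingers close. It gives the time, the measured TCP pose, the force, the opening and the grip force at its end, in the units of the state.
- ctrl.read_state(): the state, without advancing time (a new reading comes with each control period).
- optics.snapshot(name): name is "side" or "top" or "wrist"; returns the picture (420x560x3 uint8, red, green, blue); there is no depth.
- optics.calibration(name): a dict with "fx", "fy", "cx", "cy" (pixels), "R" (3x3) and "t" (3): a world point X has camera coordinates R X + t; the wrist camera has in their place "hand_eye" (4x4, takes a point from camera to tool coordinates, whose origin is the TCP and whose axes are the flange's). Camera axes: x right, y down, z forward; pixel columns grow to the right and rows downward; lengths in m; the calibration is good to about 2 mm. A picture is of the moment at which its call begins: read the wrist's pose just before it. calibration takes no time and is no camera call.
- ticket.job_done(): hands the job in; it is judged then, once.
The state is a dict: "t": time; "joint_pos": joint angles; "dq": joint speeds; "joint_torque": joint torques, N m; "ee_pos": TCP position; "eef_rot": TCP orientation; "wrist_force": force on the tool from outside, world axes, zero at the start; "torque": the same for the moment, N m; "gripper_width": finger opening in m; "grasp_force": force on a finger pad.
Only numpy, scipy, OpenCV 4.12 (cv2) and the standard library are available. Lean on these libraries where they do the work, as an engineer would, in place of code of your own. Each camera call takes 0.05 s, during which the arm holds its last target. There are 200 camera calls.

## Working session

There is one attempt and no reset: what is moved stays moved. The work goes in short steps, Python scripts to look and compute and a tool call to move; the robot and the scene stay as the last step left them, time stands still between calls to the robot, and variables do not carry over. Pictures are saved under pics/ and viewed, at most 10 in all, crops included, and the job is handed in when it is done.

Besides the shell and the picture viewer there is one more tool, called after ">>>" as name(argument=value, ...), one argument or row to a line, values as JSON. step_arm: Moves the arm, as the interface text tells. Its arguments: {"type":"object","properties":{"moves":{"type":"string"},"gripper":{"type":"number"},"grip_force":{"type":"number"}},"required":["moves"]}

```bash
mkdir -p pics; cat > h.py <<'E'
import numpy as np, cv2
from bench import ctrl, optics, ticket
from scipy.spatial.transform import Rotation as Ro
def snap(n,f):
    s=ctrl.read_state(); im=optics.snapshot(n); cv2.imwrite(f'pics/{f}.png',cv2.cvtColor(im,cv2.COLOR_RGB2BGR)); return s,im
def ray(n,uv,s=None):
    c=optics.calibration(n); d=np.array([(uv[0]-c['cx'])/c['fx'],(uv[1]-c['cy'])/c['fy'],1.])
    if n=='wrist':
        H=np.array(c['hand_eye']); R=Ro.from_quat(s['eef_rot']).as_matrix(); return R@H[:3,3]+np.array(s['ee_pos']), R@H[:3,:3]@d
    R=np.array(c['R']); return -R.T@np.array(c['t']), R.T@d
def atz(n,uv,z,s=None):
    o,d=ray(n,uv,s); return o+d*(z-o[2])/d[2]
def proj(n,X,s=None):
    c=optics.calibration(n)
    if n=='wrist':
        H=np.array(c['hand_eye']); R=Ro.from_quat(s['eef_rot']).as_matrix(); p=H[:3,:3].T@(R.T@(np.array(X)-s['ee_pos'])-H[:3,3])
    else: p=np.array(c['R'])@X+c['t']
    return np.array([c['fx']*p[0]/p[2]+c['cx'],c['fy']*p[1]/p[2]+c['cy']])
E
python3 - <<'E'
from h import *
s,a=snap('top','top0'); print(s); snap('side','side0')
for n in('top','side','wrist'): print(optics.calibration(n))
E
```

```text
{'t': 0.0, 'joint_pos': array([ 1.20101958e+00,  4.23815909e-01,  1.63069183e+00, -2.90622410e-08,
        1.08856393e+00, -1.89873308e-02]), 'dq': array([ 4.27320521e-04, -1.57332061e-03, -2.51202490e-04,  9.88089628e-05,
        1.59719846e-03,  8.72024189e-04]), 'joint_torque': array([-2.49377859e-03, -5.44623864e+01, -2.73667842e+01,  6.40780781e-02,
        2.25798972e-02, -7.06999208e-05]), 'ee_pos': array([0.21453646, 0.58641741, 0.20571655]), 'eef_rot': array([ 1.74496747e-01,  9.84657473e-01, -7.25582098e-04, -1.42830645e-04]), 'wrist_force': array([-0.55425016, -0.72613317, -0.75120688]), 'torque': array([ 0.03025096, -0.04602395,  0.03995048]), 'grasp_force': 0.0, 'gripper_width': 0.08783754497283058}
{'fx': 507.1622635355882, 'fy': 507.1622635355882, 'cx': 274.13807732704777, 'cy': 204.84540502465742, 'R': array([[-1.69007642e-02, -9.99855182e-01, -1.99486930e-03],
       [-9.95003144e-01,  1.70150390e-02, -9.83830917e-02],
       [ 9.84027869e-02,  3.22151790e-04, -9.95146616e-01]]), 't': array([-0.05284263,  0.54575674,  1.3819722 ])}
{'fx': 484.0132129032808, 'fy': 484.0132129032808, 'cx': 284.1169445404116, 'cy': 199.46118315990046, 'R': array([[ 0.73019748, -0.68281451, -0.02399972],
       [-0.37968638, -0.37633001, -0.84511181],
       [ 0.56802279,  0.62621089, -0.53405059]]), 't': array([-0.41998006,  0.31733673,  1.00052038])}
{'fx': 332.6609038430835, 'fy': 332.6609038430835, 'cx': 278.88399370062285, 'cy': 214.00023575130328, 'hand_eye': array([[-6.85094878e-04, -9.58944959e-01, -2.83591424e-01,
         7.73788906e-02],
       [ 9.99999499e-01, -8.63757119e-04,  5.04955327e-04,
         7.89323123e-04],
       [-7.29178477e-04, -2.83590936e-01,  9.58945071e-01,
        -1.77358017e-01],
       [ 0.00000000e+00,  0.00000000e+00,  0.00000000e+00,
         1.00000000e+00]])}
```

View pics/top0.png

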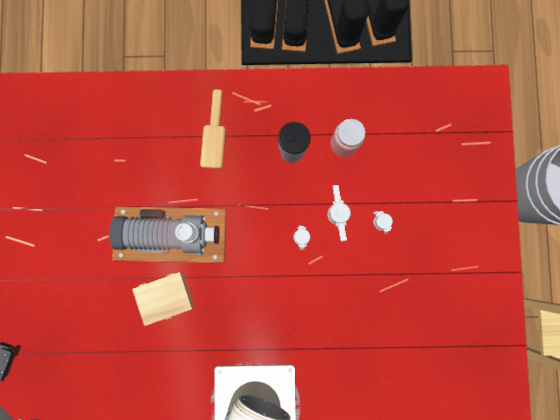

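View pics/side0.png

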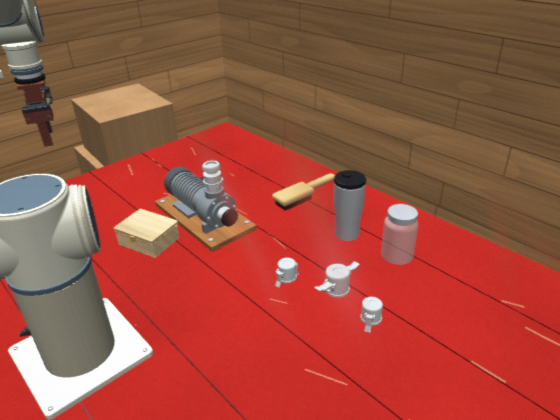

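The top view shows the largest cap at about (339,214), with its arms running from (337,187) to (343,239). The adaptor is at (186,231), the mug at (294,135), the jar at (349,135) and the smaller decoy caps at (302,237) and (383,221).

```bash
python3 - <<'E'
from h import *
print('cap top',atz('top',(339,213),.056),'side',atz('side',(338,271),.056))
print('arms',atz('top',(337,187),.04),atz('top',(343,239),.04))
print('tip',atz('top',(185,230),.205),atz('side',(211,165),.205))
for n,p,z in(('mug',(294,133),.186),('jar',(350,132),.135),('s1',(302,237),.04),('s2',(384,221),.04),('box',(162,298),.058),('brush',(213,150),.04)): print(n,atz('top',p,z))
im=cv2.imread('pics/top0.png');a=cv2.resize(im[175:265,280:400],None,fx=5,fy=5,interpolation=3);b=cv2.resize(im[200:265,150:230],None,fx=2.5,fy=2.5)
s=ctrl.read_state(); print(Ro.from_quat(s['eef_rot']).as_matrix())
E
```

```text
cap top [ 0.51664151 -0.23782831  0.056     ] side [ 0.5190958  -0.24339431  0.056     ]
arms [ 0.59001273 -0.23647449  0.04      ] [ 0.44647992 -0.24869667  0.04      ]
tip [0.46983505 0.15400247 0.205     ] [0.46437998 0.15069366 0.205     ]
mug [ 0.70846605 -0.11480575  0.186     ]
jar [ 0.72098943 -0.26255653  0.135     ]
s1 [ 0.45383824 -0.13679791  0.04      ]
s2 [ 0.49382392 -0.36256324  0.04      ]
box [0.29702195 0.24134068 0.058     ]
brush [0.69970432 0.10536883 0.04      ]
[[-9.39108135e-01  3.43621485e-01 -4.32054168e-04]
 [ 3.43621756e-01  9.39107294e-01 -1.25683573e-03]
 [-2.61305400e-05 -1.32876787e-03 -9.99999117e-01]]
```

```bash
cat >> h.py <<'E'
def go(pos,yaw_deg=None):
    "numbers for step_arm: yaw = world angle of tool y, deg"
    s=ctrl.read_state(); R=Ro.from_quat(s['eef_rot']).as_matrix()
    d=R.T@(np.array(pos)-s['ee_pos'])/.15; y=np.degrees(np.arctan2(R[1,1],R[0,1]))
    print('t %.2f pos %s yaw %.2f shift %s turn %s'%(s['t'],s['ee_pos'].round(4),y,d.round(4), None if yaw_deg is None else round(-((yaw_deg-y+180)%360-180)/180,4)), 'F',s['wrist_force'].round(1))
E
```

>>> step_arm(
  moves="-0.9 -0.75 -0.9 -0.139;-0.9 -0.75 -0.9 -0.139;-0.9 -0.75 -0.9 -0.139;-0.9 -0.75 -0.9 -0.139",
  gripper=87,
)

```text
t: 0.6
ee_pos: [0.304, 0.4334, 0.3434]
eef_rot: [-0.043, 0.999, 0.001, 0.001]
wrist_force: [0.0, 0.1, -0.5]
gripper_width: 0.087
grasp_force: 0.0
```

```bash
python3 -c "
from h import *
go((.467,.152,.34),94.9)"
```

```text
t 0.60 pos [0.304  0.4334 0.3434] yaw 94.89 shift [-0.9231 -1.9617  0.0215] turn -0.0001 F [ 0.   0.1 -0.5]
```

>>> step_arm(
  moves="-0.46 -0.98 0.02 0;-0.46 -0.98 0.02 0;-0.46 -0.98 0.02 0",
)

```text
t: 0.98
ee_pos: [0.3848, 0.292, 0.3383]
eef_rot: [-0.042, 0.999, -0.0, -0.0]
wrist_force: [-0.2, 0.0, 0.5]
gripper_width: 0.0869
grasp_force: 0.0
```

>>> step_arm(
  moves="-0.46 -0.98 0 0;-0.46 -0.98 0 0;-0.46 -0.98 0 0;-0.46 -0.98 0 0;-0.46 -0.98 0 0",
)

```text
t: 1.6
ee_pos: [0.4651, 0.1542, 0.3382]
eef_rot: [-0.043, 0.999, 0.0, -0.0]
wrist_force: [-0.5, 0.4, 0.2]
gripper_width: 0.087
grasp_force: 0.0
```

```bash
python3 -c "
from h import *
go((.517,-.24,.23),94.9)
s,_=snap('wrist','w0'); np.save('w0.npy',np.r_[s['ee_pos'],s['eef_rot']])
print(proj('wrist',(.467,.152,.205),s))"
```

```text
t 1.60 pos [0.4651 0.1542 0.3382] yaw 94.90 shift [-0.1207 -2.6478  0.7205] turn -0.0 F [-0.5  0.4  0.2]
[275.76132479 200.97732466]
```

View pics/w0.png

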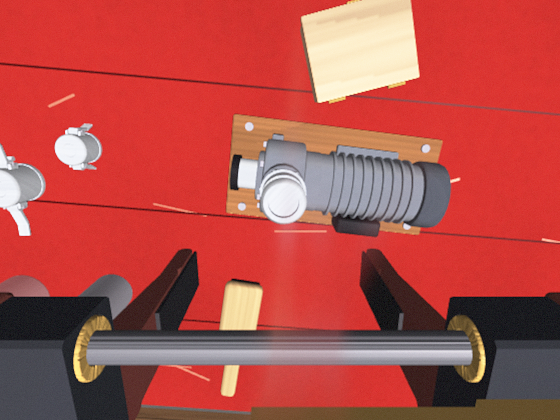

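The wrist view shows the adaptor's top near (284,203), a few pixels right of where I projected it. I'll enlarge it.

```bash
python3 -c "
import cv2
a=cv2.imread('pics/w0.png')[165:235,245:325]
cv2.imwrite('pics/w0c.png',cv2.resize(a,None,fx=8,fy=8,interpolation=2))"
```

```text
(no output)
```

View pics/w0c.png

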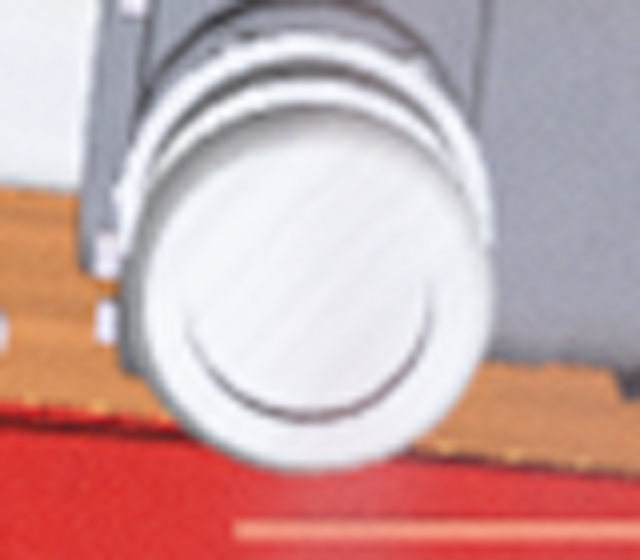

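The enlarged lip circle is centred near crop pixel (317,288), which is (284.6,201) in the full picture.

```bash
python3 -c "
from h import *
v=np.load('w0.npy'); s=dict(ee_pos=v[:3],eef_rot=v[3:])
P=atz('wrist',(284.6,201),.201,s); print(P, proj('top',P), proj('side',P))
im=[cv2.imread('pics/top0.png')[205:260,155:225],cv2.imread('pics/side0.png')[150:205,180:250]]
cv2.imwrite('pics/c1.png',np.hstack([cv2.resize(i,None,fx=5.6,fy=5.6,interpolation=2) for i in im]))"
```

```text
[0.46730828 0.16064099 0.201     ] [182.55064557 231.17104011] [209.83034748 164.70755084]
```

View pics/c1.png

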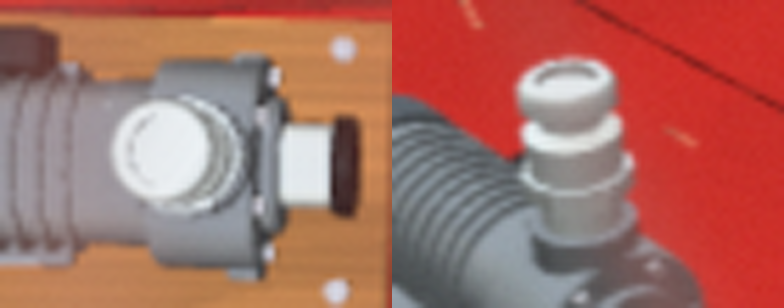

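The top view puts the lip centre at about (183.9,232.1), and the side view at about (211.4,165.2). Both agree with the wrist fix to a few mm. Next I'll look at the cap, which will also calibrate the wrist camera once I'm holding it.

>>> step_arm(
  moves="-0.04 -0.9 0.1 0;-0.04 -0.9 0.1 0;-0.04 -0.9 0.1 0",
)

```text
t: 2.02
ee_pos: [0.4828, 0.0184, 0.323]
eef_rot: [-0.042, 0.999, -0.0, -0.0]
wrist_force: [-0.1, 0.3, -0.9]
gripper_width: 0.0873
grasp_force: 0.0
```

>>> step_arm(
  moves="-0.04 -0.9 0.3 0;-0.04 -0.9 0.3 0;-0.04 -0.9 0.3 0",
)

```text
t: 2.4
ee_pos: [0.5005, -0.1148, 0.2773]
eef_rot: [-0.042, 0.999, 0.0, -0.001]
wrist_force: [-1.1, -0.1, 0.8]
gripper_width: 0.087
grasp_force: 0.0
```

>>> step_arm(
  moves="-0.04 -0.85 0.6 0;-0.04 -0.85 0.6 0;-0.04 -0.85 0.6 0;-0.04 -0.85 0.6 0;-0.04 -0.85 0.6 0",
)

```text
t: 3.02
ee_pos: [0.5183, -0.239, 0.1892]
eef_rot: [-0.044, 0.999, 0.0, 0.0]
wrist_force: [-0.5, 0.3, -0.6]
gripper_width: 0.0866
grasp_force: 0.0
```

```bash
python3 -c "
from h import *
go((.517,-.24,.036),94.9)
s,im=snap('wrist','w1'); np.save('w1.npy',np.r_[s['ee_pos'],s['eef_rot']])
u=proj('wrist',(.517,-.24,.056),s).round().astype(int);print(u)
a=cv2.imread('pics/w1.png')[u[1]-75:u[1]+75,u[0]-100:u[0]+100]
cv2.imwrite('pics/w1c.png',cv2.resize(a,None,fx=4,fy=4,interpolation=2))"
```

```text
t 3.02 pos [ 0.5183 -0.239   0.1892] yaw 95.00 shift [ 0.0096 -0.0058  1.0213] turn 0.0005 F [-0.5  0.3 -0.6]
[277 198]
```

View pics/w1c.png

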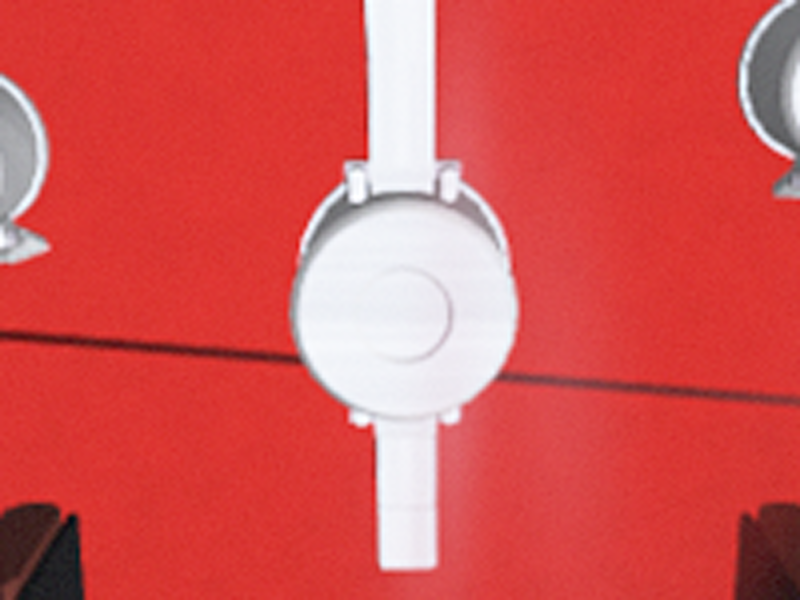

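The cap's top is centred at about (278.5,199.8), within about 2 mm of the TCP axis. Its arms line up with tool x, so I can descend and grip.

>>> step_arm(
  moves="-0.01 0.005 0.35 0;-0.01 0.005 0.7 0;-0.01 0.005 0.95 0;-0.01 0.005 1 0;-0.01 0.005 1 0",
)

```text
t: 3.7
ee_pos: [0.5199, -0.2394, 0.0396]
eef_rot: [-0.043, 0.999, -0.0, 0.001]
wrist_force: [-0.6, -0.1, 0.5]
gripper_width: 0.0873
grasp_force: 0.0
```

>>> step_arm(
  moves="0 0 0.015 0;0 0 0.015 0;0 0 0.015 0;0 0 0.015 0;0 0 0.015 0;0 0 0.015 0",
  gripper=50,
  grip_force=45,
)

```text
t: 4.45
ee_pos: [0.5194, -0.2401, 0.0368]
eef_rot: [-0.043, 0.999, -0.0, 0.0]
wrist_force: [-1.4, -1.1, 6.4]
gripper_width: 0.053
grasp_force: 45.0
```

>>> step_arm(
  moves="0 0 -0.2 0;0 0 -0.6 0;0 0 -1 0;0 0 -1 0;0 0 -1 0",
)

```text
t: 5.08
ee_pos: [0.5178, -0.2392, 0.1848]
eef_rot: [-0.043, 0.999, 0.001, -0.001]
wrist_force: [-0.0, 0.8, -4.8]
gripper_width: 0.0536
grasp_force: 45.0
```

```bash
python3 -c "
from h import *
go((.467,.16,.30),94.9)
s,im=snap('wrist','w2'); np.save('w2.npy',np.r_[s['ee_pos'],s['eef_rot']])
print(s['gripper_width'],s['wrist_force'],s['torque'])
a=cv2.imread('pics/w2.png')[120:330,140:420]
cv2.imwrite('pics/w2c.png',cv2.resize(a,None,fx=2.8,fy=2.8,interpolation=2))"
```

```text
t 5.08 pos [ 0.5178 -0.2392  0.1848] yaw 94.92 shift [ 0.1111  2.6815 -0.7641] turn 0.0001 F [-0.   0.8 -4.8]
0.053624124021995206 [-0.04104664  0.75825808 -4.83222603] [ 0.0914621   0.03416143 -0.03354775]
```

View pics/w2c.png

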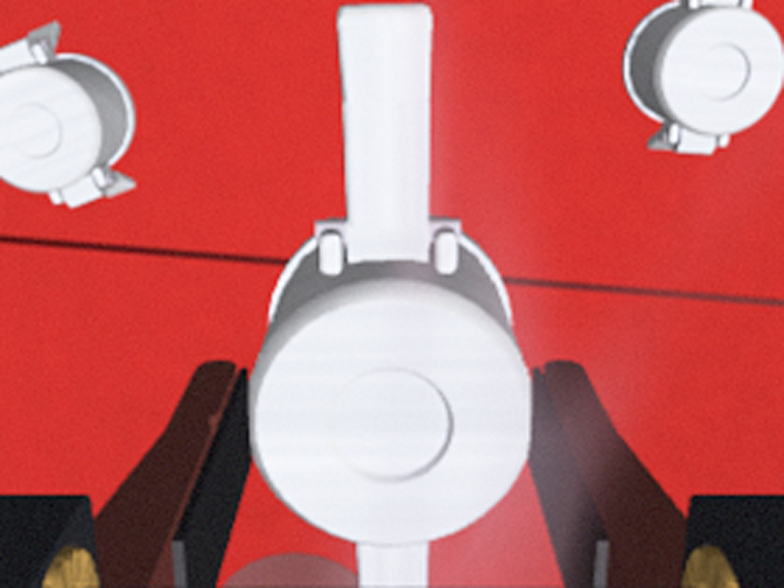

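The cap is held, with its top centred at about (279.3,268) in the wrist frame. I'll work out its offset in the tool frame and apply the same camera bias to the adaptor.

```bash
python3 -c "
from h import *
def L(f):
    v=np.load(f); return dict(ee_pos=v[:3],eef_rot=v[3:])
s=L('w2.npy'); R=Ro.from_quat(s['eef_rot']).as_matrix()
for p in((279.3,268.2),(279.3,270)):
    P=atz('wrist',p,s['ee_pos'][2]+.019,s); print('cap in tool',R.T@(P-s['ee_pos']))
s1=L('w1.npy');P=atz('wrist',(278.5,199.75),.056,s1); print('cap before',P, R.T@(P-[.5194,-.2401,.0368]))
s0=L('w0.npy');A=atz('wrist',(284.6,201),.201,s0);print('adaptor',A, 'TCP target=', )
c=R.T@(atz('wrist',(279.3,269),s['ee_pos'][2]+.019,s)-s['ee_pos']);c[2]=0
print(A-R@c)
"
```

```text
cap in tool [ 0.00072863  0.00069549 -0.01899762]
cap in tool [-0.00030104  0.00069515 -0.01899979]
cap before [ 0.51889664 -0.23865979  0.056     ] [ 0.00041843  0.00150299 -0.01919723]
adaptor [0.46731148 0.16064096 0.201     ] TCP target=
[0.46764153 0.15997145 0.20099853]
```

>>> step_arm(
  moves="0.03 0.4 -0.4 0;0.035 0.9 -0.75 0;0.035 0.9 -0.75 0;0.035 0.9 -0.75 0",
)

```text
t: 5.62
ee_pos: [0.5022, -0.1036, 0.2989]
eef_rot: [-0.044, 0.999, 0.0, 0.0]
wrist_force: [0.4, 0.4, -4.4]
gripper_width: 0.0535
grasp_force: 45.0
```

>>> step_arm(
  moves="0.035 0.4 0 0;0.035 0.8 0 0;0.035 0.9 0 0;0.035 0.9 0 0",
)

```text
t: 6.12
ee_pos: [0.4847, 0.0284, 0.2968]
eef_rot: [-0.044, 0.999, -0.0, -0.002]
wrist_force: [0.2, -0.6, -3.8]
gripper_width: 0.0536
grasp_force: 45.0
```

>>> step_arm(
  moves="0.03 0.4 0 0;0.035 0.8 0 0;0.035 0.88 0 0;0.035 0.88 0 0;0.035 0.88 0 0",
)

```text
t: 6.75
ee_pos: [0.4691, 0.1577, 0.2982]
eef_rot: [-0.042, 0.999, -0.0, -0.0]
wrist_force: [-0.3, -0.2, -4.1]
gripper_width: 0.0533
grasp_force: 45.0
```

```bash
python3 -c "
from h import *
go((.4675,.16,.244),94.9)"
```

```text
t 6.75 pos [0.4691 0.1577 0.2982] yaw 94.83 shift [0.0091 0.0167 0.3615] turn -0.0004 F [-0.3 -0.2 -4.1]
```

>>> step_arm(
  moves="0.009 0.016 0.15 0;0.009 0.016 0.35 0;0.009 0.016 0.36 0;0.009 0.016 0.36 0",
)

```text
t: 7.25
ee_pos: [0.468, 0.1609, 0.2455]
eef_rot: [-0.042, 0.999, 0.0, 0.0]
wrist_force: [-0.2, -0.4, -4.0]
gripper_width: 0.0537
grasp_force: 45.0
```

>>> step_arm(
  moves="0 0 0.02 0;0 0 0.04 0;0 0 0.04 0",
)

```text
t: 7.62
ee_pos: [0.4675, 0.1614, 0.239]
eef_rot: [-0.043, 0.999, -0.0, 0.0]
wrist_force: [0.9, -1.8, -2.0]
gripper_width: 0.0534
grasp_force: 45.0
```

>>> step_arm(
  moves="0 -0.008 0.015 0;0 -0.008 0.03 0;0 -0.008 0.03 0",
)

```text
t: 8.0
ee_pos: [0.4672, 0.1598, 0.234]
eef_rot: [-0.043, 0.999, -0.001, -0.0]
wrist_force: [-0.8, -4.8, -2.8]
gripper_width: 0.0536
grasp_force: 45.0
```

>>> step_arm(
  moves="0 -0.007 0 0;0 -0.007 0.03 0;0 -0.007 0.06 0;0 -0.007 0.06 0",
)

```text
t: 8.5
ee_pos: [0.467, 0.1595, 0.2245]
eef_rot: [-0.043, 0.999, 0.0, -0.001]
wrist_force: [-1.0, -1.0, -5.1]
gripper_width: 0.0535
grasp_force: 45.0
```

>>> step_arm(
  moves="0 -0.002 0.05 0;0 -0.002 0.09 0;0 -0.002 0.09 0;0 -0.002 0.09 0",
)

```text
t: 9.0
ee_pos: [0.4676, 0.1592, 0.2117]
eef_rot: [-0.043, 0.999, 0.0, -0.0]
wrist_force: [0.8, 0.2, -4.2]
gripper_width: 0.0534
grasp_force: 45.0
```

>>> step_arm(
  moves="0 0 0.02 0;0 0 0.035 0;0 0 0.05 0;0 0 0.05 0",
)

```text
t: 9.5
ee_pos: [0.4677, 0.1592, 0.2052]
eef_rot: [-0.043, 0.999, 0.0, 0.0]
wrist_force: [-3.2, -1.8, 6.4]
gripper_width: 0.0533
grasp_force: 45.0
```

Gasket engaged: net push is about 10.5 N. Continuing down.

>>> step_arm(
  moves="0 0 0.015 0;0 0 0.03 0;0 0 0.03 0",
)

```text
t: 9.88
ee_pos: [0.4677, 0.1592, 0.201]
eef_rot: [-0.043, 0.999, 0.0, 0.0]
wrist_force: [-4.3, -1.8, 8.1]
gripper_width: 0.0536
grasp_force: 45.0
```

>>> step_arm(
  moves="0 0 0.01 0;0 0 0.02 0;0 0 0.02 0",
)

```text
t: 10.25
ee_pos: [0.4677, 0.1592, 0.1982]
eef_rot: [-0.043, 0.999, 0.0, 0.0]
wrist_force: [-5.2, -2.1, 10.7]
gripper_width: 0.0534
grasp_force: 45.0
```

>>> step_arm(
  moves="0.005 -0.002 0.007 0;0.005 -0.002 0.013 0;0.005 -0.002 0.013 0",
)

```text
t: 10.62
ee_pos: [0.4677, 0.1592, 0.1967]
eef_rot: [-0.043, 0.999, 0.0, 0.001]
wrist_force: [-4.1, 0.0, 12.0]
gripper_width: 0.0537
grasp_force: 45.0
```

>>> step_arm(
  moves="0 0 0.006 0;0 0 0.01 0;0 0 0.01 0",
)

```text
t: 11.0
ee_pos: [0.4678, 0.1592, 0.1965]
eef_rot: [-0.043, 0.999, 0.0, 0.001]
wrist_force: [-9.4, -2.1, 25.7]
gripper_width: 0.0537
grasp_force: 45.0
```

Firm stop at TCP z 0.1965, where home was predicted at 0.1968. I'll ease off, release and rise.

>>> step_arm(
  moves="0 0 -0.006 0;0 0 -0.006 0;0 0 -0.006 0;0 0 -0.006 0",
  gripper=80,
)

```text
t: 11.5
ee_pos: [0.4668, 0.1587, 0.1939]
eef_rot: [-0.043, 0.999, -0.0, -0.0]
wrist_force: [-0.2, 0.8, 0.4]
gripper_width: 0.0801
grasp_force: 0.0
```

>>> step_arm(
  moves="0 0 -0.15 0;0 0 -0.4 0;0 0 -0.7 0;0 0 -0.7 0;0 0 -0.7 0",
)

```text
t: 12.12
ee_pos: [0.4664, 0.1586, 0.2984]
eef_rot: [-0.043, 0.999, -0.0, -0.0]
wrist_force: [0.2, -0.3, 0.6]
gripper_width: 0.0798
grasp_force: 0.0
```

```bash
python3 -c "
from h import *
go((.4675,.16,.30),94.9)
s,im=snap('side','s3'); snap('wrist','w3')
a=cv2.imread('pics/s3.png')[130:230,155:265]; b=cv2.imread('pics/w3.png')[130:290,192:368]
cv2.imwrite('pics/s3c.png',np.hstack([cv2.resize(a,(400,364),interpolation=2),cv2.resize(b,(400,364),interpolation=2)]))
for Z in (.160,.216): print(proj('side',(.4675,.1592,Z)))"
```

```text
t 12.12 pos [0.4664 0.1586 0.2984] yaw 94.92 shift [-0.0084  0.0088 -0.0106] turn 0.0001 F [ 0.2 -0.3  0.6]
[211.85164438 178.5568628 ]
[209.60299392 159.73764422]
```

View pics/s3c.png

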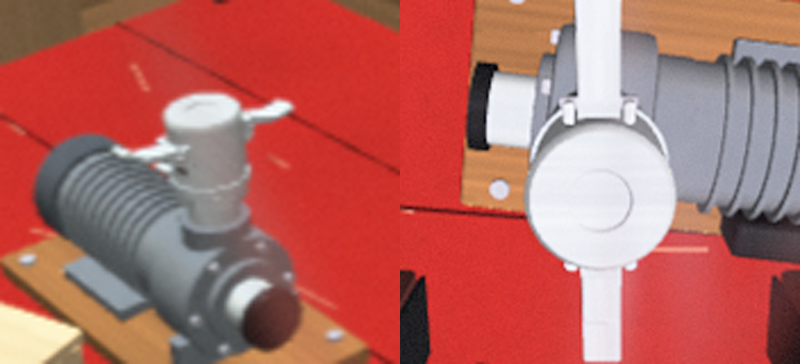

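The cap sits square and home with both arms raised and level. I'll close the fingers, move over the far (+x) arm and press it down.

>>> step_arm(
  moves="-0.3 0.002 0 0;-0.53 0.002 0 0;-0.53 0.002 0.2 0;-0.53 0.002 0.41 0;-0.53 0.002 0.41 0;-0.53 0.002 0.41 0",
  gripper=0,
  grip_force=20,
)

```text
t: 12.98
ee_pos: [0.5462, 0.1659, 0.238]
eef_rot: [-0.043, 0.999, -0.0, -0.0]
wrist_force: [1.0, -0.4, 0.1]
gripper_width: 0.0235
grasp_force: 0.0
```

>>> step_arm(
  moves="0 0 0.03 0;0 0 0.06 0;0 0 0.09 0;0 0 0.12 0",
)

```text
t: 13.48
ee_pos: [0.546, 0.1659, 0.2195]
eef_rot: [-0.043, 0.999, 0.0, 0.0]
wrist_force: [0.7, 0.3, 0.0]
gripper_width: 0.0004
grasp_force: 0.0
```

>>> step_arm(
  moves="0 0 0.03 0;0 0 0.06 0;0 0 0.09 0;0 0 0.12 0",
)

```text
t: 13.98
ee_pos: [0.546, 0.1659, 0.2013]
eef_rot: [-0.043, 0.999, -0.0, -0.0]
wrist_force: [0.0, -0.1, 0.3]
gripper_width: 0.0008
grasp_force: 0.0
```

>>> step_arm(
  moves="0 0 0.02 0;0 0 0.04 0;0 0 0.06 0;0 0 0.08 0",
)

```text
t: 14.48
ee_pos: [0.546, 0.1659, 0.1895]
eef_rot: [-0.043, 0.999, 0.0, 0.0]
wrist_force: [-0.1, 0.6, 0.1]
gripper_width: 0.0004
grasp_force: 0.0
```

```bash
python3 -c "
from h import *
go((.546,.166,.19),94.9)
s,im=snap('side','s4'); snap('wrist','w4')
a=cv2.imread('pics/s4.png')[130:230,155:265]; b=cv2.imread('pics/w4.png')[100:340,148:412]
cv2.imwrite('pics/s4c.png',np.hstack([cv2.resize(a,(400,364),interpolation=2),cv2.resize(b,(400,364),interpolation=2)]))
print(proj('side',np.array(s['ee_pos'])-[0,0,.014]))
for th in(1.2,1.57,1.8):
  print(th,proj('side',(.4672+.9963*(.032+.047*np.sin(th)+.013*np.cos(th)),.159+.0855*.078,.1934-.047*np.cos(th)+.013*np.sin(th))))
"
```

```text
t 14.47 pos [0.546  0.1659 0.1895] yaw 94.92 shift [ 0.      0.0009 -0.003 ] turn 0.0001 F [-0.1  0.6  0.1]
[233.27044101 162.53807784]
1.2 [233.34213262 158.16849286]
1.57 [232.37135723 152.44360701]
1.8 [230.82339009 149.47454096]
```

View pics/s4c.png

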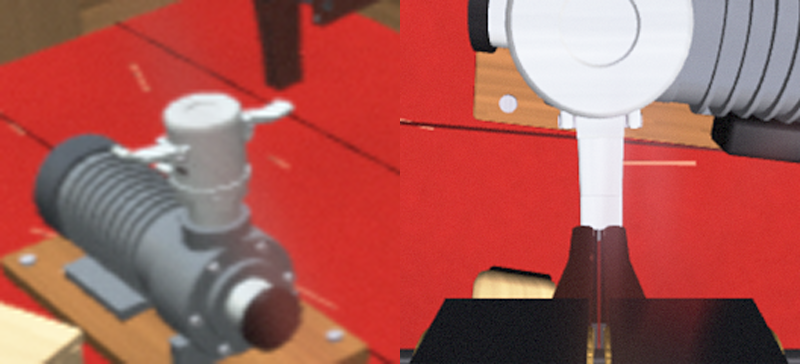

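The side view shows the fingers still above the raised far arm, with bench visible between them at around (233,154). The arm tip is at about (234.7,159.4), and nothing has been touched. I'll check the actual fingertip overhang.

```bash
python3 -c "
from h import *
print(ctrl.finger_overhang)
s=ctrl.read_state(); R=Ro.from_quat(s['eef_rot']).as_matrix()
for dx in(-.01,.01):
  for dy in(-.013,.013):
    P=s['ee_pos']+R@[dx,dy,.014]; print(dx,dy,proj('side',P),proj('wrist',P,s))
print([proj('wrist',s['ee_pos']+R@[.01,0,z],s).round() for z in(-.02,-.01,0,.014)])
a=cv2.imread('pics/s4.png')[140:170,218:250].astype(int)
print(np.array2string(a[:,:,2]-a[:,:,1],max_line_width=250))
"
```

```text
0.014
-0.01 -0.013 [239.16615159 162.75087459] [257.29291964 260.66473823]
-0.01 0.013 [232.66355865 159.93441541] [298.83107134 260.61690528]
0.01 -0.013 [233.78541848 165.43951446] [256.66482092 230.47571148]
0.01 0.013 [227.2827077 162.5662219] [299.36790351 230.43040666]
[array([278., 253.]), array([278., 245.]), array([278., 239.]), array([278., 230.])]
[[156 154 154 155 155 155 154 139  84  38  28  23  29  31  31  31  31  31  36  83 135 157 160 162 161 158 160 161 161 160 161 162]
 [155 153 153 155 154 157 154 139 100  39  25  23  29  32  28  29  30  31  36  82 135 157 159 160 158 157 158 159 159 160 160 159]
 [153 152 156 154 153 153 154 151 119  49  27  26  28  29  29  30  30  31  36  83 134 156 160 160 158 157 160 159 159 161 159 159]
 [153 154 154 153 154 153 155 152 126  58  28  27  26  29  29  30  30  29  37  87 137 156 157 158 159 159 161 157 158 159 159 160]
 [149 153 152 152 152 152 152 151 125  64  30  23  27  30  28  27  30  29  37  90 140 155 155 158 159 158 158 157 158 158 160 159]
 [153 153 151 152 152 151 153 151 128  78  31  22  28  30  29  29  30  27  32  71 12
[... 2491 characters left out ...]
131 119 137 153 156 158 159 158 158 159 158]
 [  3   4   4   2   0   3  49 126 157 157 159 159 160 158 158 157 160 159 159 160 157 154 148 134 133 140 151 154 158 157 157 159]
 [  4   5   4   2   0   7  59 141 157 159 157 159 158 157 158 160 161 162 160 163 161 158 157 156 148 135 129 141 151 152 157 158]
 [  6   6   4   3   2  20  84 148 155 157 158 158 158 158 156 159 159 158 159 160 161 159 160 156 157 153 138 118 119 138 149 155]
 [  7   6   6   6  15  56 121 153 155 156 157 158 157 157 156 158 158 159 157 159 159 157 157 155 156 158 152 148 138 115 118 138]
 [  8   7   7  12  62 131 148 152 154 156 156 157 159 159 160 157 160 160 158 158 155 154 156 155 156 156 156 155 153 151 139 117]]
```

```bash
python3 -c "
from h import *
s=ctrl.read_state(); R=Ro.from_quat(s['eef_rot']).as_matrix()
for z in(-.066,-.08,-.097,-.11):
  print(z,[proj('wrist',s['ee_pos']+R@[x,y,z],s).round() for x,y in((.0375,-.089),(.0375,.089),(.0375,.02))])
a=cv2.cvtColor(cv2.imread('pics/w4.png'),cv2.COLOR_BGR2GRAY)
for c in(100,180,230,330,380): print(c,a[255:330:3,c])
print(a[310,60:520:8])
"
```

```text
-0.066 [array([ 27., 232.]), array([528., 232.]), array([334., 232.])]
-0.08 [array([ -6., 247.]), array([560., 247.]), array([341., 247.])]
-0.097 [array([-58., 272.]), array([612., 271.]), array([353., 271.])]
-0.11 [array([-114.,  297.]), array([667., 296.]), array([365., 297.])]
100 [96 94 95 96 95 97 97 94 93 93 95 95 94 93 91 96 90 94 92 95 96 95 90 95
 95]
180 [100  96  97 101  97  99  97 100  99  91  96  92 102  93  25  26  29  14
  22  23  25  29  30  28  26]
230 [100 102 100 100 100  98 101  99   7  71 137 192 214 212  19  19  26  32
  26  21  22  26  27  21  24]
330 [101 104 102 103 101  98 103 103 101  97  99 100 101  98  43  50  50  45
  48  48  47  48  43  39  42]
380 [100 103  98  98  99  99  96 100  97  98  92  97  99  94  37  27  27  28
  26  22  27  22  24  20  30]
[130  98  91  95  95  93  95  94  93  92  97  93  96  94  20  23  24  29
  27  28  24  28  26  19  25  31  37  49  56  50  40  43  48  43  44  48
  39  37  22  23  18  68  95  97  93  99 160 187 170 105  97  98  99 101
 102 101  98 102]
```

```bash
python3 -c "
from h import *
s=ctrl.read_state(); R=Ro.from_quat(s['eef_rot']).as_matrix()
for z in(-.066,-.097):
  print(z,[proj('side',s['ee_pos']+R@[x,y,z]).round(1) for x in(.015,.0375,-.0375) for y in(-.065,-.02,.02,.065)])
print([proj('side',s['ee_pos']+R@[0.01,-.013,z]).round(1) for z in (.014,-.017)])
a=cv2.imread('pics/s4.png').astype(int)[60:160,190:300]; m=(a.max(2)<75)|((a[:,:,2]<110)&(a[:,:,2]-a[:,:,1]<60))
m[:, :15]=0
for c in range(15,110,4):
  r=np.where(m[:,c])[0]; print(c+190, (r.min()+60,r.max()+60) if len(r) else None,end=' ')
"
```

```text
-0.066 [array([243.8, 144.6]), array([231.8, 139.8]), array([221.5, 135.7]), array([210.3, 131.2]), array([237.4, 147.6]), array([225.3, 142.7]), array([215. , 138.5]), array([203.9, 133.9]), array([258.3, 137.7]), array([246.3, 133.2]), array([236. , 129.3]), array([224.8, 125.1])]
-0.097 [array([243. , 133.4]), array([230.8, 128.7]), array([220.4, 124.8]), array([209.1, 120.5]), array([236.4, 136.3]), array([224.2, 131.6]), array([213.8, 127.5]), array([202.6, 123.1]), array([257.7, 126.7]), array([245.5, 122.4]), array([235.1, 118.6]), array([223.8, 114.6])]
[array([233.8, 165.4]), array([232.9, 155.2])]
205 (np.int64(60), np.int64(122)) 209 (np.int64(81), np.int64(121)) 213 (np.int64(80), np.int64(122)) 217 (np.int64(61), np.int64(125)) 221 (np.int64(61), np.int64(127)) 225 (np.int64(81), np.int64(132)) 229 (np.int64(81), np.int64(152)) 233 (np.int64(80), np.int64(153)) 237 (np.int64(79), np.int64(150)) 241 (np.int64(60), np.int64(133)) 245 (np.int64(60), np.int64(135)) 249 (np.int64(60), np.int64(133)) 253 (np.int64(60), np.int64(132)) 257 (np.int64(61), np.int64(131)) 261 (np.int64(60), np.int64(129)) 265 (np.int64(61), np.int64(131)) 269 (np.int64(63), np.int64(132)) 273 (np.int64(63), np.int64(134)) 277 (np.int64(62), np.int64(136)) 281 (np.int64(63), np.int64(137)) 285 (np.int64(60), np.int64(139)) 289 (np.int64(60), np.int64(122)) 293 (np.int64(60), np.int64(123)) 297 (np.int64(60), np.int64(125))
```

The whole gripper sits about 31 mm further back than stated. Its fingertips are effectively 17 mm above the reported TCP, and both camera views agree. I'll continue down with that correction.

>>> step_arm(
  moves="0 0 0.02 0;0 0 0.04 0;0 0 0.06 0;0 0 0.08 0",
)

```text
t: 15.08
ee_pos: [0.546, 0.1659, 0.1774]
eef_rot: [-0.043, 0.999, -0.0, -0.0]
wrist_force: [0.0, -0.2, -0.7]
gripper_width: 0.0004
grasp_force: 0.0
```

>>> step_arm(
  moves="0 0 0.02 0;0 0 0.04 0;0 0 0.06 0",
)

```text
t: 15.45
ee_pos: [0.5459, 0.1659, 0.1688]
eef_rot: [-0.043, 0.999, 0.0, -0.0]
wrist_force: [-3.1, -1.1, 5.8]
gripper_width: 0.0006
grasp_force: 3.0
```

Contact at about 6 N, as expected for the stiff pin. Continuing.

>>> step_arm(
  moves="0 0 0.02 0;0 0 0.04 0;0 0 0.06 0",
)

```text
t: 15.82
ee_pos: [0.5456, 0.1658, 0.1601]
eef_rot: [-0.043, 0.999, -0.0, -0.0]
wrist_force: [-3.3, -0.2, 7.7]
gripper_width: 0.0008
grasp_force: 3.4
```

>>> step_arm(
  moves="0 0 0.02 0;0 0 0.04 0;0 0 0.055 0",
)

```text
t: 16.2
ee_pos: [0.5464, 0.166, 0.1521]
eef_rot: [-0.043, 0.999, 0.0, 0.0]
wrist_force: [-2.0, -0.2, 7.6]
gripper_width: 0.0008
grasp_force: 3.0
```

>>> step_arm(
  moves="0.015 0 0.025 0;0.033 0 0.047 0;0.033 0 0.05 0",
)

```text
t: 16.58
ee_pos: [0.5418, 0.1656, 0.1446]
eef_rot: [-0.043, 0.999, 0.0, 0.001]
wrist_force: [0.1, -0.5, 6.4]
gripper_width: 0.0004
grasp_force: 2.3
```

>>> step_arm(
  moves="0.02 0 0.02 0;0.04 0 0.037 0;0.04 0 0.037 0",
)

```text
t: 16.95
ee_pos: [0.5363, 0.1652, 0.1392]
eef_rot: [-0.043, 0.999, 0.0, 0.001]
wrist_force: [0.6, 0.1, 4.3]
gripper_width: 0.0006
grasp_force: 1.9
```

>>> step_arm(
  moves="0.025 0 0.018 0;0.05 0 0.03 0;0.05 0 0.03 0",
)

```text
t: 17.32
ee_pos: [0.5292, 0.1646, 0.1348]
eef_rot: [-0.043, 0.999, 0.0, 0.002]
wrist_force: [2.3, 0.4, 4.5]
gripper_width: 0.0004
grasp_force: 2.0
```

>>> step_arm(
  moves="0.01 0 0.01 0;0.02 0 0.018 0;0.02 0 0.018 0",
)

```text
t: 17.7
ee_pos: [0.5266, 0.1645, 0.1323]
eef_rot: [-0.043, 0.999, 0.0, 0.002]
wrist_force: [2.8, 0.3, 4.5]
gripper_width: 0.0007
grasp_force: 2.4
```

>>> step_arm(
  moves="0.01 0 0.003 0;0.02 0 0.003 0;0.02 0 0.003 0",
)

```text
t: 18.08
ee_pos: [0.5227, 0.164, 0.1312]
eef_rot: [-0.043, 0.999, 0.0, 0.001]
wrist_force: [4.3, 0.5, 3.0]
gripper_width: 0.0006
grasp_force: 2.6
```

>>> step_arm(
  moves="0.005 0 0 0;0.01 0 0 0;0.01 0 0 0",
)

```text
t: 18.45
ee_pos: [0.5203, 0.1637, 0.1307]
eef_rot: [-0.043, 0.999, 0.0, 0.0]
wrist_force: [4.9, 0.6, 1.7]
gripper_width: 0.0005
grasp_force: 2.7
```

>>> step_arm(
  moves="0.005 0 0 0;0.01 0 0 0;0.01 0 0 0",
)

```text
t: 18.82
ee_pos: [0.5199, 0.1637, 0.1309]
eef_rot: [-0.043, 0.999, 0.0, 0.001]
wrist_force: [7.6, 0.1, -0.6]
gripper_width: 0.0005
grasp_force: 3.8
```

>>> step_arm(
  moves="0.005 0 0 0;0.008 0 0 0;0.008 0 0 0",
)

```text
t: 19.2
ee_pos: [0.5197, 0.1637, 0.131]
eef_rot: [-0.043, 0.999, 0.0, 0.002]
wrist_force: [10.6, -0.1, -2.3]
gripper_width: 0.0004
grasp_force: 4.7
```

>>> step_arm(
  moves="0.008 0 0 0;0.008 0 0 0;0.008 0 0 0",
)

```text
t: 19.58
ee_pos: [0.5194, 0.1638, 0.1311]
eef_rot: [-0.043, 0.999, 0.0, 0.003]
wrist_force: [13.6, 0.5, -4.5]
gripper_width: 0.0001
grasp_force: 5.7
```

>>> step_arm(
  moves="-0.1 0 0 0;-0.3 0 0 0;-0.3 0 -0.4 0;-0.3 0 -0.8 0;-0.3 0 -0.98 0;-0.3 0 -0.98 0",
)

```text
t: 20.32
ee_pos: [0.5612, 0.1673, 0.279]
eef_rot: [-0.043, 0.999, 0.0, 0.0]
wrist_force: [-0.1, 0.8, -0.5]
gripper_width: 0.0005
grasp_force: 0.0
```

```bash
python3 -c "
from h import *
u=np.array([.9963,.0855])
p=np.array([.4672,.159])-u*.079
go((p[0],p[1],.28),94.9)"
```

```text
t 20.32 pos [0.5612 0.1673 0.279 ] yaw 94.92 shift [ 1.1557e+00 -1.0000e-03 -7.8000e-03] turn 0.0001 F [-0.1  0.8 -0.5]
```

>>> step_arm(
  moves="0.3 0 0 0;0.7 0 0 0;0.9 0 0 0;0.9 0 0 0",
)

```text
t: 20.82
ee_pos: [0.4235, 0.1549, 0.2758]
eef_rot: [-0.043, 0.999, -0.001, -0.002]
wrist_force: [-0.3, -0.3, 0.2]
gripper_width: 0.0006
grasp_force: 0.0
```

>>> step_arm(
  moves="0.15 0 0 0;0.256 0 0.2 0;0.256 0 0.45 0;0.256 0 0.45 0;0.256 0 0.45 0",
)

```text
t: 21.45
ee_pos: [0.3893, 0.1525, 0.2105]
eef_rot: [-0.043, 0.999, -0.0, -0.0]
wrist_force: [0.3, 0.4, 0.5]
gripper_width: 0.0002
grasp_force: 0.0
```

>>> step_arm(
  moves="0 0 0.03 0;0 0 0.06 0;0 0 0.06 0",
)

```text
t: 21.82
ee_pos: [0.3883, 0.1522, 0.2012]
eef_rot: [-0.043, 0.999, -0.0, -0.0]
wrist_force: [0.0, -0.1, -0.0]
gripper_width: 0.0005
grasp_force: 0.0
```

>>> step_arm(
  moves="0 0 0.02 0;0 0 0.04 0;0 0 0.06 0",
)

```text
t: 22.2
ee_pos: [0.3873, 0.1521, 0.1922]
eef_rot: [-0.043, 0.999, -0.0, -0.001]
wrist_force: [-3.8, -0.8, 5.9]
gripper_width: 0.0004
grasp_force: 3.3
```

Contact at about 7 N. Pressing arm b down.

>>> step_arm(
  moves="0 0 0.02 0;0 0 0.04 0;0 0 0.06 0;0 0 0.08 0",
)

```text
t: 22.7
ee_pos: [0.3874, 0.1521, 0.1801]
eef_rot: [-0.043, 0.999, -0.0, -0.001]
wrist_force: [-3.1, -0.5, 4.2]
gripper_width: 0.0008
grasp_force: 2.4
```

>>> step_arm(
  moves="0 0 0.02 0;0 0 0.04 0;0 0 0.06 0;0 0 0.08 0",
)

```text
t: 23.2
ee_pos: [0.3888, 0.1524, 0.1682]
eef_rot: [-0.043, 0.999, 0.0, 0.0]
wrist_force: [-1.6, -0.7, 5.5]
gripper_width: 0.0008
grasp_force: 2.6
```

>>> step_arm(
  moves="0 0 0.02 0;0 0 0.04 0;0 0 0.06 0;0 0 0.08 0",
)

```text
t: 23.7
ee_pos: [0.3915, 0.1531, 0.1572]
eef_rot: [-0.043, 0.999, 0.001, 0.003]
wrist_force: [2.8, -1.1, 7.8]
gripper_width: 0.0004
grasp_force: 3.2
```

>>> step_arm(
  moves="0 0 0.02 0;0 0 0.04 0;0 0 0.04 0",
)

```text
t: 24.08
ee_pos: [0.3904, 0.1529, 0.1508]
eef_rot: [-0.043, 0.999, 0.001, 0.002]
wrist_force: [0.6, 0.7, 4.8]
gripper_width: 0.0005
grasp_force: 1.9
```

>>> step_arm(
  moves="-0.015 0 0.025 0;-0.033 0 0.047 0;-0.033 0 0.05 0",
)

```text
t: 24.45
ee_pos: [0.3951, 0.1533, 0.1431]
eef_rot: [-0.043, 0.999, 0.0, 0.002]
wrist_force: [0.1, -0.4, 6.9]
gripper_width: 0.0004
grasp_force: 2.5
```

```bash
python3 -c "
from h import *
u=np.array([.9963,.0855]);s=ctrl.read_state()
print('r_pin',(np.array([.4672,.159])-s['ee_pos'][:2])@u-.042,'z',s['ee_pos'][2]+.017-.1934,s['joint_pos'])"
```

```text
r_pin 0.030357330721104962 z -0.03326484156237827 [ 3.42051857e-01  2.27119875e-01  2.10983718e+00 -9.52180940e-05
  8.01190534e-01 -1.31451178e+00]
```

Tracking as it did on the first arm. Moving inward.

>>> step_arm(
  moves="-0.02 0 0.018 0;-0.035 0 0.03 0;-0.035 0 0.03 0",
)

```text
t: 24.82
ee_pos: [0.3998, 0.1536, 0.1385]
eef_rot: [-0.043, 0.999, 0.0, 0.001]
wrist_force: [-1.3, 0.1, 3.7]
gripper_width: 0.0006
grasp_force: 1.5
```

>>> step_arm(
  moves="-0.02 0 0.015 0;-0.035 0 0.025 0;-0.035 0 0.025 0",
)

```text
t: 25.2
ee_pos: [0.4038, 0.1536, 0.1342]
eef_rot: [-0.043, 0.999, 0.0, 0.0]
wrist_force: [-0.6, 0.8, 0.7]
gripper_width: 0.0005
grasp_force: 0.4
```

>>> step_arm(
  moves="-0.01 0 0.008 0;-0.02 0 0.015 0;-0.02 0 0.015 0",
)

```text
t: 25.58
ee_pos: [0.4063, 0.1537, 0.132]
eef_rot: [-0.043, 0.999, -0.0, -0.0]
wrist_force: [-3.3, -0.6, 0.8]
gripper_width: 0.0004
grasp_force: 1.8
```

>>> step_arm(
  moves="-0.01 0 0.003 0;-0.02 0 0.005 0;-0.02 0 0.005 0",
)

```text
t: 25.95
ee_pos: [0.4091, 0.1539, 0.1311]
eef_rot: [-0.043, 0.999, -0.0, -0.001]
wrist_force: [-5.5, 0.5, -1.5]
gripper_width: 0.0007
grasp_force: 2.4
```

>>> step_arm(
  moves="-0.007 0 0 0;-0.014 0 0 0;-0.014 0 0 0",
)

```text
t: 26.32
ee_pos: [0.4105, 0.154, 0.1308]
eef_rot: [-0.043, 0.999, -0.0, -0.001]
wrist_force: [-5.8, -0.3, -3.1]
gripper_width: 0.0006
grasp_force: 2.8
```

>>> step_arm(
  moves="-0.005 0 0 0;-0.01 0 0 0;-0.01 0 0 0",
)

```text
t: 26.7
ee_pos: [0.4117, 0.154, 0.1306]
eef_rot: [-0.043, 0.999, -0.0, -0.002]
wrist_force: [-6.5, 0.9, -3.7]
gripper_width: 0.0005
grasp_force: 3.0
```

>>> step_arm(
  moves="-0.005 0 0 0;-0.01 0 0 0;-0.01 0 0 0",
)

```text
t: 27.08
ee_pos: [0.4131, 0.1541, 0.1305]
eef_rot: [-0.043, 0.999, -0.0, -0.002]
wrist_force: [-6.3, -0.5, -4.5]
gripper_width: 0.0008
grasp_force: 3.0
```

>>> step_arm(
  moves="-0.005 0 0 0;-0.01 0 0 0;-0.01 0 0 0",
)

```text
t: 27.45
ee_pos: [0.4137, 0.1541, 0.1304]
eef_rot: [-0.043, 0.999, -0.001, -0.003]
wrist_force: [-8.1, 0.9, -3.4]
gripper_width: 0.0006
grasp_force: 4.2
```

>>> step_arm(
  moves="-0.006 0 0 0;-0.01 0 0 0;-0.01 0 0 0",
)

```text
t: 27.82
ee_pos: [0.414, 0.154, 0.1302]
eef_rot: [-0.043, 0.999, -0.001, -0.004]
wrist_force: [-11.6, 1.1, -2.0]
gripper_width: 0.0006
grasp_force: 5.8
```

>>> step_arm(
  moves="-0.006 0 0 0;-0.006 0 0 0;-0.006 0 0 0",
)

```text
t: 28.2
ee_pos: [0.4143, 0.154, 0.1301]
eef_rot: [-0.043, 0.999, -0.001, -0.004]
wrist_force: [-13.6, 1.6, -0.0]
gripper_width: 0.0005
grasp_force: 6.7
```

Firm stop on both arms. Backing away and taking a last look.

>>> step_arm(
  moves="0.1 0 0 0;0.25 0 0 0;0.25 0 -0.4 0;0.25 0 -0.8 0;0.25 0 -0.98 0;0.25 0 -0.98 0",
)

```text
t: 28.95
ee_pos: [0.3836, 0.1524, 0.2811]
eef_rot: [-0.043, 0.999, 0.001, 0.004]
wrist_force: [0.3, -1.4, -0.8]
gripper_width: 0.0008
grasp_force: 0.0
```

```bash
python3 -c "
from h import *
print(ctrl.read_state()['wrist_force'])
snap('side','s5'); snap('wrist','w5'); snap('top','t5')
a=cv2.imread('pics/s5.png')[140:210,175:252]; b=cv2.imread('pics/w5.png')[:,70:490]
cv2.imwrite('pics/f.png',np.hstack([cv2.resize(a,(400,364),interpolation=2),cv2.resize(b,(400,364))]))
p=cv2.imread('pics/top0.png');q=cv2.imread('pics/t5.png'); d=cv2.absdiff(p,q).max(2)>40
for n,(x,y) in dict(mug=(294,140),jar=(349,138),brush=(213,130),s1=(302,237),s2=(384,221)).items(): print(n,d[y-22:y+22,x-22:x+22].sum())
"
```

```text
[ 0.26999418 -1.35203384 -0.79219756]
mug 0
jar 0
brush 0
s1 0
s2 0
```

View pics/f.png

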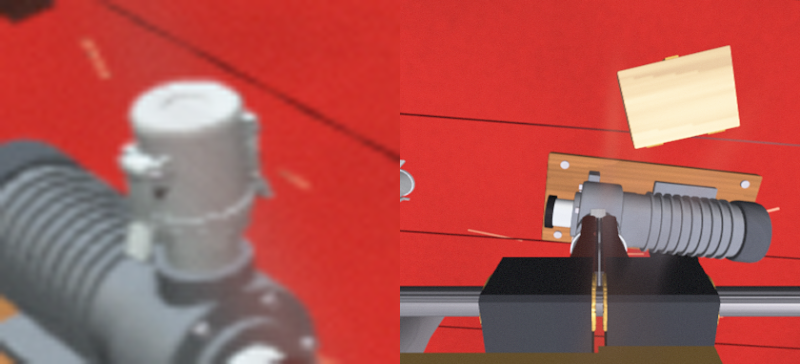

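The last picture shows both arms hanging flat against the cap, with the left tip at about (140,240) and the right curl at about (265,190) in the crop. The cap is square, and the mug, jar, brush and small caps haven't moved.

```bash
python3 -c "
from h import *
print(ticket.job_done())"
```

```text
the job is handed in; nothing more can be done
None
```

The cap is pushed fully home, both cam arms are swung down to their firm stops, the robot is clear of everything, and the job is handed in at about 29 s; its result wasn't shown to me.

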